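# Clamp a gel tray in its casting stand with the cam lever

## Task

Get the gel tray ready for pouring: swing the casting stand's cam lever fully open, then lay the tray - do not drop it - flat in the middle of the bed between the two end walls, its open ends facing the gaskets. Then turn the lever back the quarter turn until it is fully home, so that the sliding wall draws tight and the tray is clamped between both gaskets; leave the tube rack, tip box, bottle and comb where they stand.

Things in the scene. Friction and masses are not known exactly. Their poses are not given: they have to be found in the camera images.
- caster: Grey gel-casting stand, fixed to the bench. Origin: bench level, under the centre of the tray's clamped place; +x to the fixed end wall, -x to the sliding wall and lever. Flat bed 130 mm wide (y), top at 12 mm, sides open; dark lines at y = +-34 mm mark the tray's place. Gap between gaskets: lever open x = -59 to +50 mm; locked and empty 97 mm, too short for the tray.
- fixed_gasket (a point): Middle of the black gasket on the fixed end wall's inner face (50 mm from the stand's origin, 27 mm above the bench). Both end walls are 116 mm wide and 14 mm thick, and rise 34 mm above the bed (46 mm above the bench).
- wall: Sliding end wall with a black gasket facing the tray and an aluminium tongue under the cam plate. Origin on the bed, under the middle of its gasket face; axes as the stand's. Moves only with the lever, in proportion: 12 mm to the stand's -x over the quarter turn of opening. The gasket is springy (5 N/mm); clamping the tray squeezes it about 3 mm, 17 N.
- lever (a joint): Cam lever angle, rad, about a vertical pivot. 0 = locked, at its stop, black lever across the stand pointing to its +y; opens counter-clockwise seen from above; 1.57 = fully open, at its other stop, pointing away from the bed (the stand's -x). Stiff: stays where left, takes 0.25 to 0.4 N m (3 to 5 N at the tab). Starts 0 to 0.25 rad from the locked stop.
- lever_tab (a point): Place to pinch the lever: the upright black thumb tab at its outer end, 80 mm from the pivot axis; this point is 55 mm above the bench. Tab 12 mm thick (across the lever), 34 mm long (along it), top 67 mm above the bench; the arm below it is 16 mm wide, 29 to 39 mm above the bench.
- lever_pivot (a point): On the lever's vertical pivot axis, at the height of the bed (12 mm above the bench); 112 mm from the stand's origin on its -x side.
- tray: Smoke-grey acrylic gel tray, 100 mm long (x), 66 mm wide over its two side walls (y), 28 mm high; floor 5 mm, side walls 4 mm thick with two comb notches each (either end may go first). Both ends (+-x) are open. About 120 g. Origin: centre of its underside. Starts flat on the bench; can be gripped from above across the side walls (66 mm).
- rack: Bystander: white rack of capped sample tubes, 85 x 190 mm, 112 mm high. Origin: centre of its underside.
- tip_box: Bystander: pipette tip box, 85 x 120 mm, 73 mm high. Origin: centre of its underside.
- bottle: Bystander: white buffer bottle, 68 mm across, 150 mm high. Origin: centre of its underside.
- comb: Bystander: white plastic gel comb lying flat, 84 mm long, 10 mm high; not needed yet. Origin: underside, centre of its bar.
Things that resemble listed ones, but are neither listed nor needed, are in the scene too. Of the things that look like the tray, take the one that is farthest to the robot's left at the start.

How it is judged (in metres and radians):
On the way, in this order (a step that is already met when the one before it is completed fails the run):
1. the cam lever is swung open (past 1.3 rad) (value of joint lever above 1.3 rad), for 0.1 s.
2. the tray lies flat on the bed between the end walls while the lever is still open (value of joint lever above 1.1 rad and x of tray in the frame of caster between -0.012 and 0.003 m and y of tray in the frame of caster between -0.018 and 0.018 m and z of tray in the frame of caster between 0.01 and 0.0145 m and angle between tray's own z axis and vertical below 0.03 rad and linear speed of tray below 0.03 m/s), for 0.2 s.
At the end, for the whole second after the job is handed in: Lever within 0.15 rad of its locked stop; sliding wall pressing the tray with over 8 N; tray at rest, flat on the bed (height within 2.5 mm, tilt under 0.03 rad), square to the stand within 0.05 rad, lengthwise within 3 mm of its clamped place, sideways within 18 mm of the bed's middle (value of joint lever below 0.15 rad and contact force between tray and wall above 8 N and x of tray in the frame of caster between -0.003 and 0.003 m and y of tray in the frame of caster between -0.018 and 0.018 m and z of tray in the frame of caster between 0.01 and 0.0145 m and angle between tray's own z axis and vertical below 0.03 rad and angle between the x axis of tray and the x axis of caster, either way round below 0.05 rad and linear speed of tray below 0.01 m/s); the robot touches nothing.
It fails at once if the tray is let go in the air, more than about 20 mm above the bed (contact force between tray and anything else below 0.02 N and height (world z) of tray above 0.034 m).
It fails at once if a bystander (tube rack, tip box, bottle or comb) is pushed more than 20 mm or knocked over (distance of any of rack, tip_box, bottle, comb from where it was at the start of the episode above 0.02 m or angle between any of rack, tip_box, bottle, comb's own z axis and vertical above 0.3 rad).
It also fails if it takes over 72 s, if anything falls off the work surface, if the arm or the gripper's body presses on something with over 40 N, if the wrist force passes 120 N, or if a joint passes its speed limit or range.

## Robot

A 6-joint arm with a two-finger parallel gripper is mounted at the origin on the work surface. World frame = base frame: x ahead of the robot, y to its left, z up, the work surface at z = 0. Lengths are in m, angles in degrees, forces in N, time in s.
With the tool pointing down it reaches from about 0.15 to 0.775 m from the base axis. Payload 6.1 kg.
Tool frame: the origin (TCP) lies at the very end of the fingers, on their centre line; the grasp point (between the pads) lies 19 mm behind it; z points along the fingers, y is the direction in which the jaws open and shut (so a half turn about z gives the same grasp; the last joint's range is limited). The gripper opens to 85 mm and grips with 20 to 120 N. Pads are 22 mm wide; open, the fingers measure 114 mm over their backs; the gripper's body (76 mm by 85 mm) begins 54 mm behind the grasp point. The pads swing forward as they close: fully open they stand 13 mm farther back than shut.
Start: joints at [-63.885, 7.208, -2.269, 80.523, 0, 90], TCP at [0.231, -0.471, 0.231] pointing down, gripper open.
Joint ranges: [-155.77, 155.77], [-54.66, 111.73], [-72.52, 77.12], [-102.08, 115.82], [-83.92, 84.16], [-180, 180]. Speed limits (degrees/s): [136.94, 136.94, 172.46, 180, 180, 180].

## Interface

Orientations are given as a 3x3 rotation matrix whose columns are the frame's x, y, z axes.
In Python, from workcell import bot gives the robot as it stands.
- The arm moves only by the tool drive_tool, never from a script. Its argument "commands" is one flat list of numbers, 7 for each row, row after row: the turn, a rotation vector about the tool's x, y, z in degrees, then the shift along the tool's x, y, z in cm, then the opening, from 0 (shut) to 1 (fully open). A call has exactly 8 rows; each row shifts and turns the commanded pose from where the row before left it, along the tool's axes as they then stand; what a row does not reach is not made up. A row lasts 1/8 s, in which the tool goes at most 62.5 mm and 10.7 degrees, less where a joint would pass 70% of its speed; a pose out of reach is approached as far as the arm can. A call with a gripper value outside its range is refused whole. The fingers move at their own pace and stop on an object; "force" is the grip in N (left out, the last holds). Time passes only in rows, so rows that do not move let the fingers close, or fill a call up. It gives the time, the measured TCP pose, the force and the opening at its end, in the units of the state.
- bot.state(): the state, without advancing time (a new reading comes with each control period).
- bot.snapshot(name): name is "side" or "top"; returns the picture (400x640x3 uint8, red, green, blue); there is no depth.
- bot.camera_model(name): a dict with "fx", "fy", "cx", "cy" (pixels), "world_to_cam" (4x4, takes a point from world to camera coordinates). Camera axes: x right, y down, z forward; pixel columns grow to the right and rows downward; lengths in m; the calibration is good to about 2 mm. A picture is of the moment at which its call begins. camera_model takes no time and is no camera call.
- bot.finish_job(): hands the job in, once; it reports no verdict.
The state is a dict: "time_s": time; "joint_positions": joint angles; "qd": joint speeds; "joint_torque": joint torques, N m; "tool_pos": TCP position; "tcp_rot": TCP orientation; "contact_force": force on the tool from outside, world axes, zero at the start; "ft_torque": the same for the moment, N m; "width": opening from 0.0 (shut) to 1.0 (fully open).
Only numpy, scipy, OpenCV 4.12 (cv2) and the standard library are available. Lean on these libraries where they do the work, as an engineer would, in place of code of your own. Each camera call takes 0.05 s, during which the arm holds its last target.

## Working session

There is one attempt and no reset: what is moved stays moved. The work goes in short steps, Python scripts to look and compute and a tool call to move; the robot and the scene stay as the last step left them, time stands still between calls to the robot, and variables do not carry over. Pictures are saved under pics/ and viewed, and the job is handed in when it is done.

Besides the shell and the picture viewer there is one more tool, called after "Request:" as name(argument=value, ...) on one line, values as JSON. drive_tool: Moves the arm, as the interface text tells. Its arguments: {"type":"object","properties":{"commands":{"type":"array"},"force":{"type":"number"}},"required":["commands"]}

```bash
mkdir -p pics; ls; python3 - <<'E'
from workcell import bot
import cv2
for n in("side","top"):
    im=bot.snapshot(n); cv2.imwrite(f"pics/{n}0.png",im[:,:,::-1])
    m=bot.camera_model(n); print(m)
print(bot.state())
E
```

```text
pics
{'fx': 471.8641292377, 'fy': 471.8641292377, 'cx': 327.87469004147334, 'cy': 202.9003395372326, 'world_to_cam': array([[ 0.93617657, -0.35140482, -0.00938551, -0.57372176],
       [-0.24294535, -0.62747189, -0.73976792,  0.12183863],
       [ 0.25406887,  0.69483356, -0.67279665,  1.46858167],
       [ 0.        ,  0.        ,  0.        ,  1.        ]])}
{'fx': 434.6636662223002, 'fy': 434.6636662223002, 'cx': 314.4287661272416, 'cy': 199.38906626462654, 'world_to_cam': array([[ 0.02491965, -0.99957262, -0.01528338, -0.12378181],
       [-0.98163922, -0.02157477, -0.18952299,  0.57252786],
       [ 0.18911226,  0.01972561, -0.98175733,  1.41395807],
       [ 0.        ,  0.        ,  0.        ,  1.        ]])}
{'time_s': 0.1, 'joint_positions': array([-6.38872247e+01,  7.23953304e+00, -2.32094810e+00,  8.05231427e+01,
       -8.78345263e-04,  9.00001665e+01]), 'qd': array([-0.10428227, -0.02975503,  0.11040186, -0.01474369,  0.01624582,
       -0.00643144]), 'joint_torque': array([ 4.29732863e-04, -4.36907709e+01,  3.53603625e+01,  1.37743290e-02,
        2.70894066e-05, -1.08111173e-07]), 'tool_pos': array([ 0.23090895, -0.47108822,  0.23058796]), 'tcp_rot': array([[ 8.97930729e-01,  4.40136315e-01, -6.56153414e-04],
       [ 4.40136804e-01, -8.97929782e-01,  1.30379028e-03],
       [-1.53342430e-05, -1.45951062e-03, -9.99998935e-01]]), 'contact_force': array([ 0.59021895, -0.00344941,  0.34143504]), 'ft_torque': array([ 0.02479623, -0.03293921,  0.05900915]), 'width': 1.00474998106057}
```

View pics/side0.png

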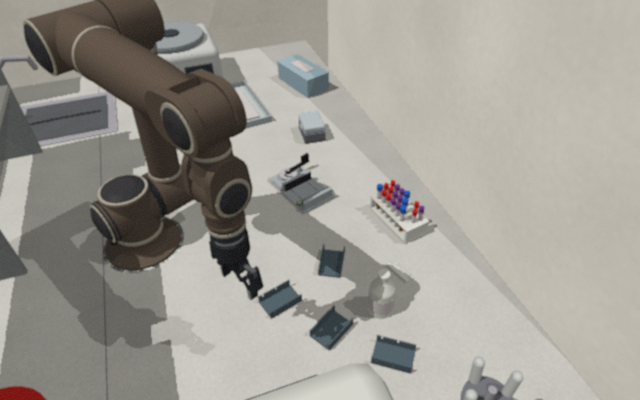

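View pics/top0.png

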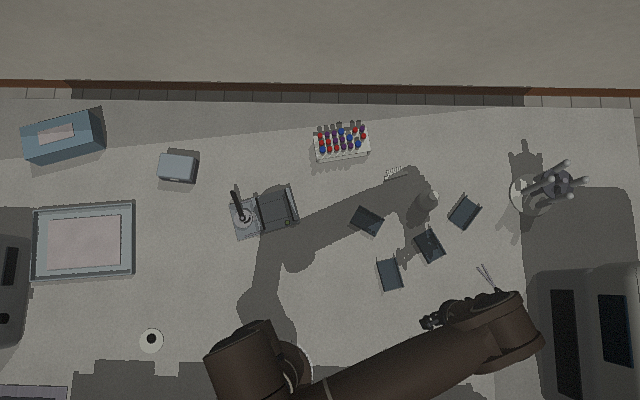

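```bash
cat > h.py <<'E'
import numpy as np,cv2
from workcell import bot
def ray(n,u,v,z):
    m=bot.camera_model(n);T=np.array(m["world_to_cam"]);R=T[:3,:3];t=T[:3,3]
    c=-R.T@t;d=R.T@np.array([(u-m["cx"])/m["fx"],(v-m["cy"])/m["fy"],1])
    return c+d*(z-c[2])/d[2]
def proj(n,p):
    m=bot.camera_model(n);T=np.array(m["world_to_cam"]);q=T[:3,:3]@np.array(p)+T[:3,3]
    return np.array([m["fx"]*q[0]/q[2]+m["cx"],m["fy"]*q[1]/q[2]+m["cy"]])
def crop(im,x0,y0,x1,y1,k,f):
    cv2.imwrite(f,cv2.resize(im[y0:y1,x0:x1],None,fx=k,fy=k,interpolation=cv2.INTER_CUBIC))
E
python3 - <<'E'
from h import *
t=cv2.imread("pics/top0.png");s=cv2.imread("pics/side0.png")
crop(t,220,170,320,250,8,"pics/c1.png")
crop(t,340,160,480,260,5,"pics/c2.png")
crop(s,260,140,350,215,8,"pics/c3.png")
crop(s,250,235,430,375,4,"pics/c4.png")
for p in[(367,221),(389,273),(428,244),(464,211)]: print(ray("top",*p,0.005))
E
```

```text
[ 0.51271819 -0.29265569  0.005     ]
[ 0.33748884 -0.36705     0.005     ]
[ 0.43831434 -0.5003924   0.005     ]
[ 0.55518856 -0.627029    0.005     ]
```

View pics/c1.png

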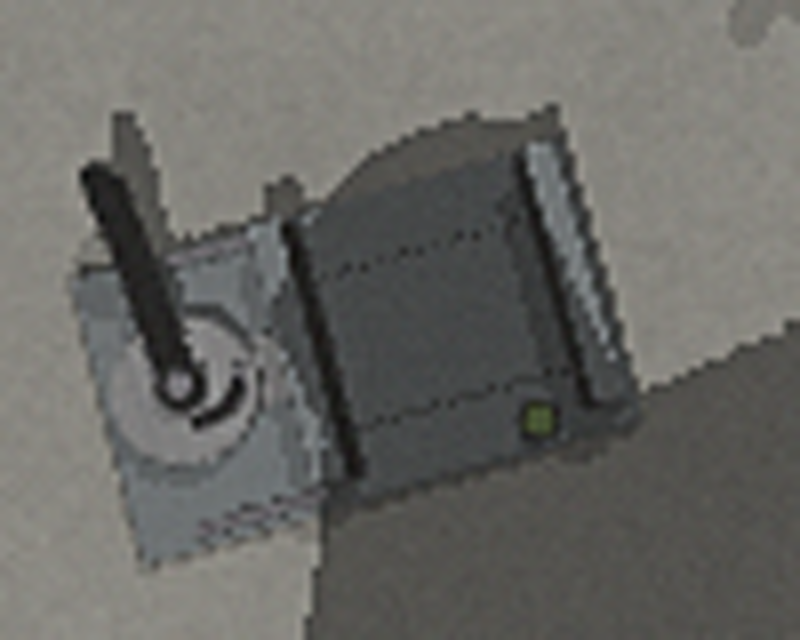

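View pics/c2.png

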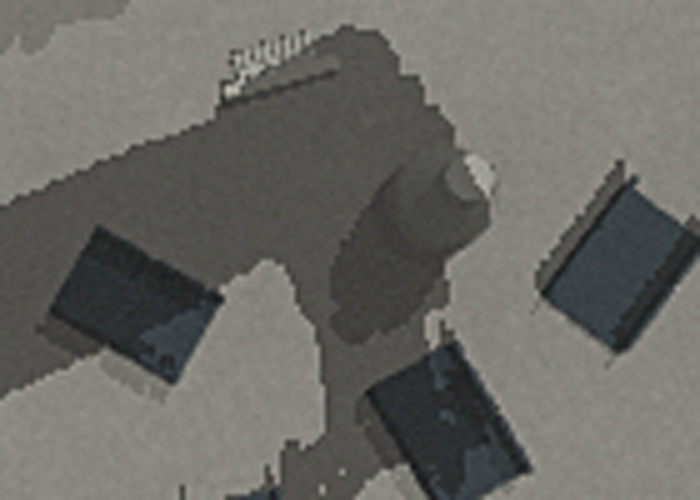

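View pics/c3.png

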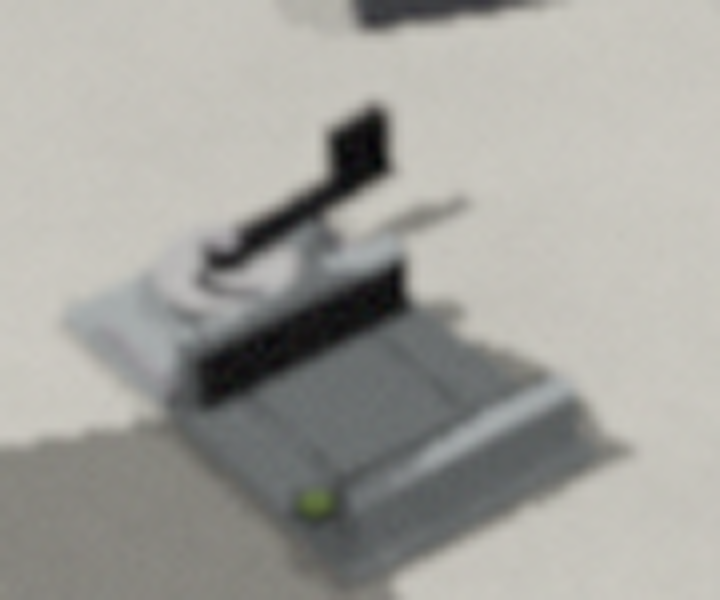

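View pics/c4.png

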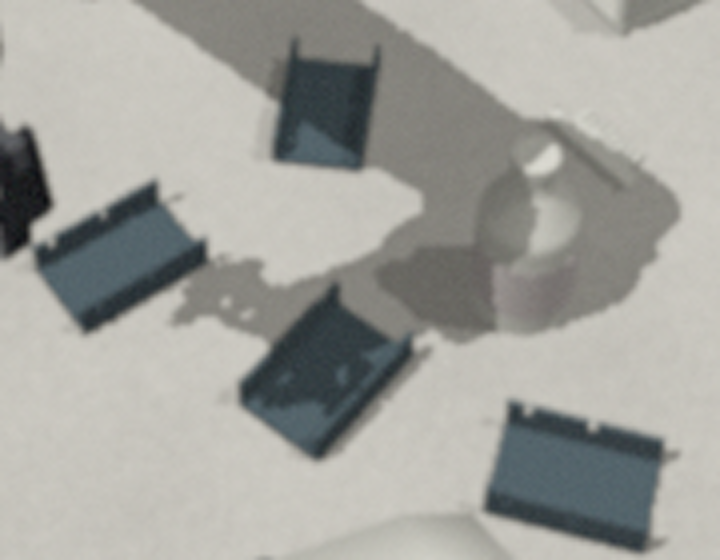

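```bash
cat >> h.py <<'E'
def tri(a,b):
    Ps=[];
    for n in("top","side"):
        m=bot.camera_model(n);K=np.array([[m["fx"],0,m["cx"]],[0,m["fy"],m["cy"]],[0,0,1]]);Ps.append(K@np.array(m["world_to_cam"])[:3])
    X=cv2.triangulatePoints(Ps[0],Ps[1],np.array(a,float).reshape(2,1),np.array(b,float).reshape(2,1))[:,0]
    X=X[:3]/X[3]
    return X,[np.round(proj("top",X)-a,1),np.round(proj("side",X)-b,1)]
E
python3 - <<'E'
from h import *
T=lambda x,y:(220+(x+.5)/8-.5,170+(y+.5)/8-.5)
S=lambda x,y:(260+(x+.5)/8-.5,140+(y+.5)/8-.5)
for n in("top","side"):
    M=np.array(bot.camera_model(n)["world_to_cam"]);print(n,-M[:3,:3].T@M[:3,3])
print("pivot",tri(T(180,383),S(222,243)))
print("tab top outer",tri(T(97,165),S(378,105)))
for a in[(325,275),(495,228),(360,428),(575,370)]: print("line",ray("top",*T(*a),.012))
for a in[(545,145),(610,375)]: print("fixwall top mid",ray("top",*T(*a),.046))
for a in[(525,150),(590,400)]: print("fixwall top in",ray("top",*T(*a),.046))
for a in[(365,470)]: print("slide gasket bottom",ray("top",*T(*a),.012))
for a in[(283,225),(345,470)]: print("slide gasket top",ray("top",*T(*a),.046))
print("side view slide gasket top", [ray("side",*S(*a),.046) for a in[(190,350),(402,262)]])
print("side view slide gasket bot", [ray("side",*S(*a),.012) for a in[(195,405),(408,308)]])
print("side fix outer", [ray("side",*S(*a),.046) for a in[(345,490),(565,375)]])
print("side bedlines", [ray("side",*S(*a),.012) for a in[(245,395),(315,455),(385,325),(460,395)]])
E
```

```text
top [ 0.2977036  -0.13926794  1.49477909]
side [ 0.19358411 -1.14557811  1.07280447]
pivot (array([0.51038492, 0.13356662, 0.04081569]), [array([ 0. , -0.1]), array([-0.1,  0. ])])
tab top outer (array([0.59691341, 0.16862705, 0.06910725]), [array([-0. ,  0.2]), array([ 0.2, -0. ])])
line [0.56309427 0.07855872 0.012     ]
line [0.58550357 0.0054662  0.012     ]
line [0.49652459 0.06020549 0.012     ]
line [ 0.52385278 -0.03155001  0.012     ]
fixwall top mid [ 0.61546771 -0.01780537  0.046     ]
fixwall top mid [ 0.51687084 -0.04885597  0.046     ]
fixwall top in [ 0.61309938 -0.0093395   0.046     ]
fixwall top in [ 0.50604886 -0.04078449  0.046     ]
slide gasket bottom [0.47840419 0.05720483 0.012     ]
slide gasket top [0.57822388 0.09252362 0.046     ]
slide gasket top [0.47406717 0.06110845 0.046     ]
side view slide gasket top [array([0.47501428, 0.06196691, 0.046     ]), array([0.57830847, 0.0858965 , 0.046     ])]
side view slide gasket bot [array([0.47577946, 0.06567269, 0.012     ]), array([0.58291694, 0.09480145, 0.012     ])]
side fix outer [array([ 0.50847949, -0.04610967,  0.046     ]), array([ 0.61750991, -0.010909  ,  0.046     ])]
side bedlines [array([0.49785814, 0.06420982, 0.012     ]), array([0.51400189, 0.01598723, 0.012     ]), array([0.56959032, 0.0872829 , 0.012     ]), array([0.58453416, 0.03058728, 0.012     ])]
```

```bash
python3 - <<'E'
from h import *
t=cv2.imread("pics/top0.png");s=cv2.imread("pics/side0.png")
T=lambda x,y:(220+(x+.5)/8-.5,170+(y+.5)/8-.5)
print("arm mid z.039",ray("top",*T(140,265),.039)[:2],"tab top mid",ray("top",*T(110,190),.067)[:2],ray("top",*T(97,165),.067)[:2])
for n,im,(x0,y0,x1,y1) in(("top",t,(345,200,390,240)),("side",s,(312,240,350,282))):
    c=im[y0:y1,x0:x1].astype(int); b,g,r=c[...,0],c[...,1],c[...,2]
    m=((b-r>8)&(g<95)).astype(np.uint8)
    m=cv2.morphologyEx(m,cv2.MORPH_CLOSE,np.ones((3,3)))
    cs,_=cv2.findContours(m,cv2.RETR_EXTERNAL,cv2.CHAIN_APPROX_NONE);k=max(cs,key=cv2.contourArea)
    P=k[:,0]+[x0,y0]
    W=np.array([ray(n,*p,.012 if n=="side" else .02)[:2] for p in P])
    rc=cv2.minAreaRect((W*1000).astype(np.float32)); print(n,cv2.contourArea(k),rc); print(np.round(cv2.boxPoints(rc)))
    cv2.drawContours(im,[k+np.array([[x0,y0]])],-1,(0,0,255),1); crop(im,x0-5,y0-5,x1+5,y1+5,10,f"pics/m_{n}.png")
print("bottle",ray("side",383,314,0),ray("top",427,197,.15))
E
```

```text
arm mid z.039 [0.56084569 0.15393966] tab top mid [0.58755028 0.16283584] [0.59817255 0.16897622]
top 85.5 ((494.8412170410156, -316.40948486328125), (33.70084762573242, 57.054176330566406), 61.31792068481445)
[[ 462. -318.]
 [ 512. -345.]
 [ 528. -315.]
 [ 478. -288.]]
side 414.0 ((510.93182373046875, -295.28765869140625), (96.99166107177734, 63.77878189086914), 61.31352996826172)
[[ 460. -323.]
 [ 516. -353.]
 [ 562. -268.]
 [ 506. -237.]]
bottle [ 0.58097126 -0.50543561  0.        ] [ 0.57215879 -0.46571339  0.15      ]
```

View pics/m_top.png

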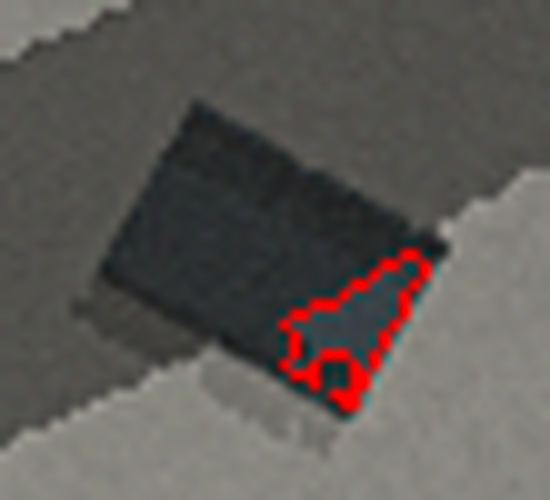

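View pics/m_side.png

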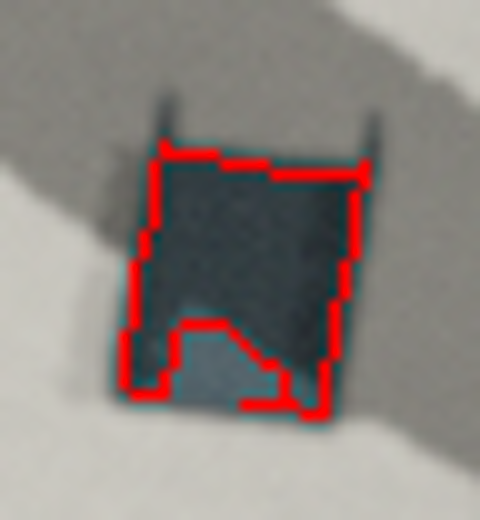

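```bash
python3 - <<'E'
from h import *
T=lambda x,y:(340+(x+.5)/10-.5,195+(y+.5)/10-.5)
S=lambda x,y:(307+(x+.5)/10-.5,235+(y+.5)/10-.5)
C=[(197,102,.028),(447,245,.028),(352,415,0),(102,270,0)]
W=np.array([ray("top",*T(a,b),z)[:2] for a,b,z in C]);print(W,W.mean(0))
for i in range(4):
    d=W[(i+1)%4]-W[i];print(np.linalg.norm(d),np.degrees(np.arctan2(d[1],d[0])))
C=[(155,145,.005),(365,165,.005),(330,425,0),(115,400,0)]
W=np.array([ray("side",*S(a,b),z)[:2] for a,b,z in C]);print(W,W.mean(0))
for i in range(4):
    d=W[(i+1)%4]-W[i];print(np.linalg.norm(d),np.degrees(np.arctan2(d[1],d[0])))
E
```

```text
[[ 0.56492934 -0.26369333]
 [ 0.5174182  -0.34879005]
 [ 0.46181678 -0.31987923]
 [ 0.51015991 -0.23353388]] [ 0.51358106 -0.29147412]
0.09746158522244971 -119.17546659782103
0.06266859823161565 152.52712808524393
0.09895745546402797 60.75635998584914
0.06252425875410657 -28.839907216401
[[ 0.50710655 -0.23145839]
 [ 0.56358021 -0.26189896]
 [ 0.51851427 -0.34698456]
 [ 0.46377298 -0.3161346 ]] [ 0.5132435  -0.28911913]
0.06415530253804275 -28.325662289974076
0.09628343303410766 -117.9081189485467
0.06283573197412476 150.59616469562613
0.09512023842862317 62.89862233217734
```

Request:
drive_tool(commands=[0,0,-10,5,0,0,1,0,0,-10,5,0,0,1,0,0,-10,5,0,0,1,0,0,-10,5,0,0,1,0,0,-10,5,0,0,1,0,0,-10,5,0,0,1,0,0,-10,5,0,0,1,0,0,-10,5,0,0,1], force=40)

```text
time_s: 1.1
tool_pos: [0.4092, -0.1468, 0.2308]
tcp_rot: [[-0.283, 0.959, -0.001], [0.959, 0.283, 0.0], [0.001, -0.001, -1.0]]
contact_force: [-0.0, -0.5, 0.8]
width: 0.999
```

Request:
drive_tool(commands=[0,0,-10,3.1,3.2,0.5,1,0,0,-10,2.5,3.7,0.5,1,0,0,-10,1.8,4.1,1,1,0,0,-10,1.1,4.3,1,1,0,0,-10,0.3,4.4,1,1,0,0,-10,-0.5,4.4,1,1,0,0,-10,-1.2,4.3,1,1,0,0,-10,-2,4,1,1])

```text
time_s: 2.1
tool_pos: [0.5874, 0.1614, 0.1604]
tcp_rot: [[-0.994, -0.112, -0.001], [-0.112, 0.994, -0.0], [0.001, -0.0, -1.0]]
contact_force: [1.2, -0.7, 1.1]
width: 1.006
```

Request:
drive_tool(commands=[0,0,-7.5,0,0,2,1,0,0,-7.5,0,0,2,1,0,0,0,0.2,0.2,2,1,0,0,0,0,0,2,1,0,0,0,0,0,2,1,0,0,0,0,0,1.6,1,0,0,0,0,0,0,0.6,0,0,0,0,0,0,0.3])

```text
time_s: 3.1
tool_pos: [0.5848, 0.1613, 0.0459]
tcp_rot: [[-0.933, -0.36, 0.001], [-0.36, 0.933, 0.0], [-0.001, -0.0, -1.0]]
contact_force: [0.1, -0.6, 0.6]
width: 0.604
```

```bash
python3 - <<'E'
from h import *
for n in("side","top"): cv2.imwrite(f"pics/{n}1.png",bot.snapshot(n)[:,:,::-1])
t=cv2.imread("pics/top1.png");s=cv2.imread("pics/side1.png")
a=cv2.resize(t[150:260,210:330],(400,366));b=cv2.resize(s[110:220,250:370],(400,366));cv2.imwrite("pics/j1.png",np.hstack([a,b]))
E
```

```text
(no output)
```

View pics/j1.png

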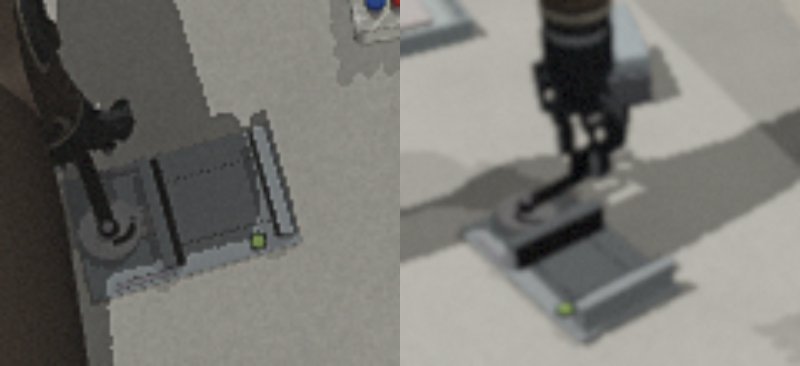

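Request:
drive_tool(commands=[0,0,0,0,0,0,0,0,0,0,0,0,0,0,0,0,0,0,0,0,0,0,0,0,0,0,0,0,0,0,0,0,0,0,0,0,0,0,0,0,0,0,0,0,0,0,0,0,0,0,0,0,0,0,0,0], force=40)

```text
time_s: 4.2
tool_pos: [0.585, 0.1619, 0.0463]
tcp_rot: [[-0.933, -0.36, 0.002], [-0.36, 0.933, 0.002], [-0.002, 0.001, -1.0]]
contact_force: [-0.0, 4.3, 6.2]
width: 0.132
```

Request:
drive_tool(commands=[0,0,-8,0.08,1.11,0,0,0,0,-8,0.08,1.11,0,0,0,0,-8,0.08,1.11,0,0,0,0,-8,0.08,1.11,0,0,0,0,-8,0.08,1.11,0,0,0,0,-8,0.08,1.11,0,0,0,0,-8,0.08,1.11,0,0,0,0,-8,0.08,1.11,0,0])

```text
time_s: 5.2
tool_pos: [0.5179, 0.2128, 0.0463]
tcp_rot: [[-0.08, -0.997, 0.003], [-0.997, 0.08, 0.002], [-0.002, -0.003, -1.0]]
contact_force: [2.9, 3.5, 4.3]
width: 0.13
```

Request:
drive_tool(commands=[0,0,-8,0.08,1.11,0,0,0,0,-8,0.08,1.11,0,0,0,0,-5,0.03,0.7,0,0,0,0,0,0,0,0,0,0,0,0,0,0.1,0,0,0,0,0,0,0.1,0,0,0,0,0,0,0,0,0,0,0,0,0,0,0,0])

```text
time_s: 6.2
tool_pos: [0.4885, 0.2097, 0.0463]
tcp_rot: [[0.278, -0.961, 0.005], [-0.961, -0.278, 0.002], [-0.001, -0.005, -1.0]]
contact_force: [6.0, 6.3, 1.8]
width: 0.132
```

Request:
drive_tool(commands=[0,0,-1,0,0.15,0,0,0,0,-1,0,0.15,0,0,0,0,0,0,0,0,0,0,0,0,0,0,0,0.6,0,0,0,0,0,0,0.6,0,0,0,0,0,0,0.6,0,0,0,0,0,-5,1,0,0,0,0,0,-5,1])

```text
time_s: 7.2
tool_pos: [0.482, 0.2069, 0.1457]
tcp_rot: [[0.311, -0.951, -0.002], [-0.951, -0.311, -0.001], [0.001, 0.003, -1.0]]
contact_force: [1.4, 0.4, 0.7]
width: 0.991
```

Request:
drive_tool(commands=[0,0,5.8,6,1.55,0,1,0,0,5.8,6.1,0.9,0,1,0,0,5.8,6.2,0.3,0,1,0,0,5.8,6.2,-0.3,0,1,0,0,5.8,6.1,-0.9,0,1,0,0,5.8,6,-1.55,0,1,0,0,5.8,5.8,-2.15,0,1,0,0,5.8,5.6,-2.7,0,1])

```text
time_s: 8.2
tool_pos: [0.5132, -0.289, 0.1452]
tcp_rot: [[-0.477, -0.879, -0.0], [-0.879, 0.477, 0.0], [0.0, 0.0, -1.0]]
contact_force: [1.0, 0.6, 1.1]
width: 1.002
```

```bash
python3 - <<'E'
from h import *
for n in("side","top"): cv2.imwrite(f"pics/{n}2.png",bot.snapshot(n)[:,:,::-1])
t=cv2.imread("pics/top2.png");s=cv2.imread("pics/side2.png")
crop(t,210,165,310,245,8,"pics/c21.png")
crop(s,255,140,345,215,8,"pics/c22.png")
crop(t,320,170,440,260,6,"pics/c23.png")
crop(s,270,190,390,290,6,"pics/c24.png")
st=bot.state();print(st["tool_pos"],st["joint_positions"])
E
```

```text
[ 0.51314031 -0.29237154  0.14432173] [-29.62349098  15.00272093  -3.63997304  71.36534078  -0.09926494
 -90.88027208]
```

View pics/c21.png

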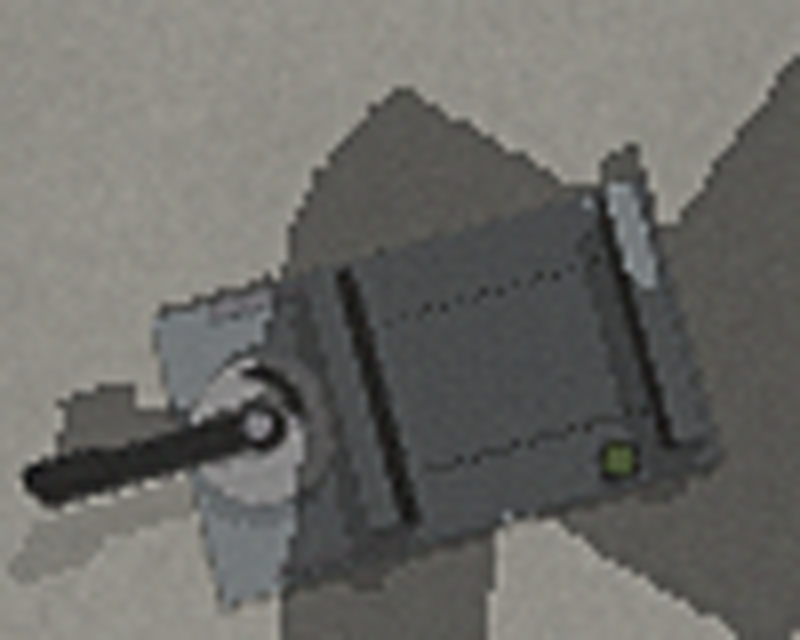

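View pics/c22.png

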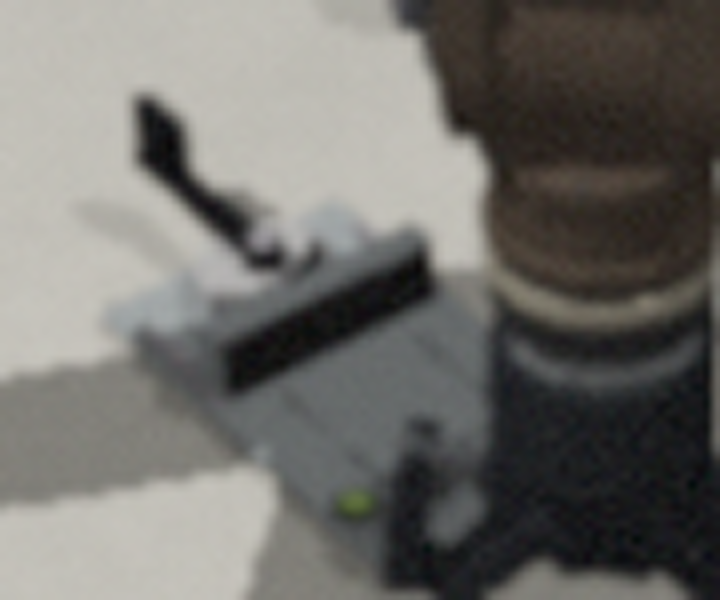

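View pics/c23.png

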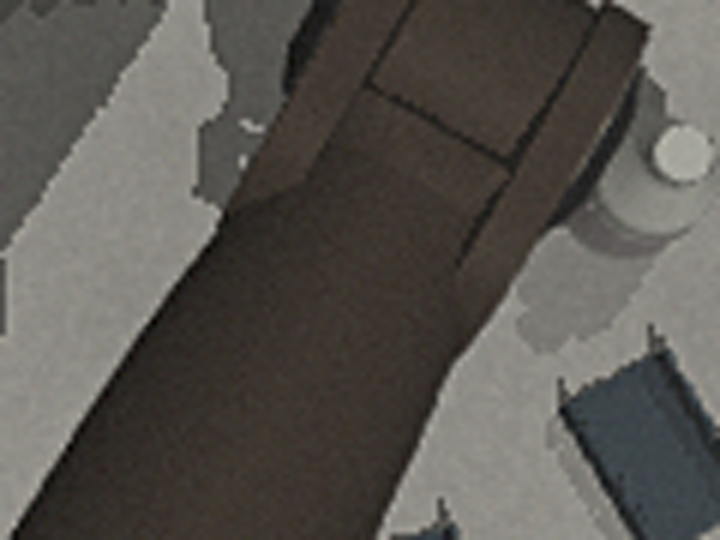

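View pics/c24.png

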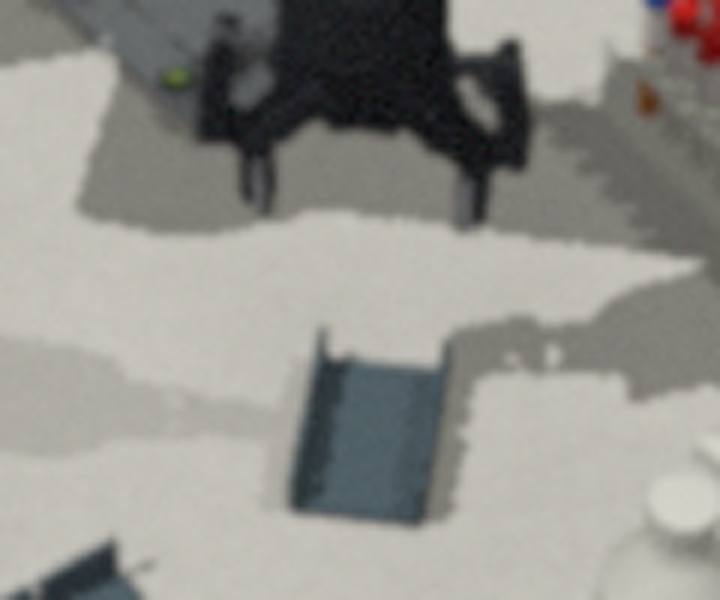

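```bash
python3 - <<'E'
from h import *
T=lambda x,y:(210+(x+.5)/8-.5,165+(y+.5)/8-.5)
F=[ray("top",*T(*p),.044)[:2] for p in((605,195),(668,445))]
L=[ray("top",*T(*p),.044)[:2] for p in((346,272),(412,522))]
for A in(F,L):
    d=A[0]-A[1];print(np.linalg.norm(d),np.degrees(np.arctan2(d[1],d[0])))
d=np.mean(F,0)-np.mean(L,0);print("gap centre",np.mean(F+L,0),np.linalg.norm(d),np.degrees(np.arctan2(d[1],d[0])))
D=[ray("top",*T(*p),.012)[:2] for p in((390,320),(590,265),(430,470),(648,410))]
for i in(0,2):
    d=D[i+1]-D[i];print(np.degrees(np.arctan2(d[1],d[0])))
yaw=np.radians(-73.3);ex=np.array([np.cos(yaw),np.sin(yaw)]);ey=np.array([-ex[1],ex[0]])
o=np.array([.5425,.0263])
for p in D+F+L: print((p-o)@ex,(p-o)@ey)
print("pivot",ray("top",*T(260,422),.041),"target",o-.0045*ex)
E
```

```text
0.11145041720974867 15.9547440802923
0.11139867492529783 17.410335014996644
gap centre [0.54001881 0.02936017] 0.11353447115470022 -71.7776584309109
-73.0359624157756
-73.11767788108385
-0.05095878912866079 0.03433670900917145
0.038944369192369654 0.034751014931486884
-0.050056267320976525 -0.033990492193732603
0.047136478098813314 -0.033681212046911185
0.05382791317110458 0.0557314505897709
0.05237829957257425 -0.05570953880211308
-0.06108181698867266 0.05268977131642672
-0.05970076670851221 -0.05870034258618068
pivot [0.51051402 0.13358821 0.041     ] target [0.54120688 0.0306102 ]
```

Request:
drive_tool(commands=[0,0,0,-0.15,0.1,3,1,0,0,0,0,0,4,1,0,0,0,0,0,4,1,0,0,0,0,0,2,1,0,0,0,0,0,1.2,1,0,0,0,0,0,0,0.5,0,0,0,0,0,0,0.5,0,0,0,0,0,0,0.5], force=30)

```text
time_s: 9.3
tool_pos: [0.514, -0.2854, 0.0041]
tcp_rot: [[-0.474, -0.881, 0.001], [-0.881, 0.474, -0.001], [0.0, -0.001, -1.0]]
contact_force: [0.4, -0.7, -2.3]
width: 0.763
```

Request:
drive_tool(commands=[0,0,0,0,0,0,0.5,0,0,0,0,0,0,0.5,0,0,0,0,0,0,0.5,0,0,0,0,0,0,0.5,0,0,0,0,0,-1,0.5,0,0,0,0,0,-2,0.5,0,0,0,0,0,-4,0.5,0,0,0,0,0,-4,0.5])

```text
time_s: 10.3
tool_pos: [0.5133, -0.285, 0.1143]
tcp_rot: [[-0.474, -0.881, -0.001], [-0.881, 0.474, 0.0], [0.0, 0.001, -1.0]]
contact_force: [-0.1, -0.3, -1.6]
width: 0.766
```

```bash
python3 - <<'E'
from h import *
s=bot.snapshot("side")[:,:,::-1].copy();cv2.imwrite("pics/side3.png",s)
crop(s,270,190,390,290,6,"pics/c31.png")
st=bot.state();print(st["tool_pos"],st["width"],st["contact_force"])
E
```

```text
[ 0.51557741 -0.28628686  0.12045351] 0.7658035251784728 [ 1.81159836 -0.76926857  2.84988023]
```

View pics/c31.png

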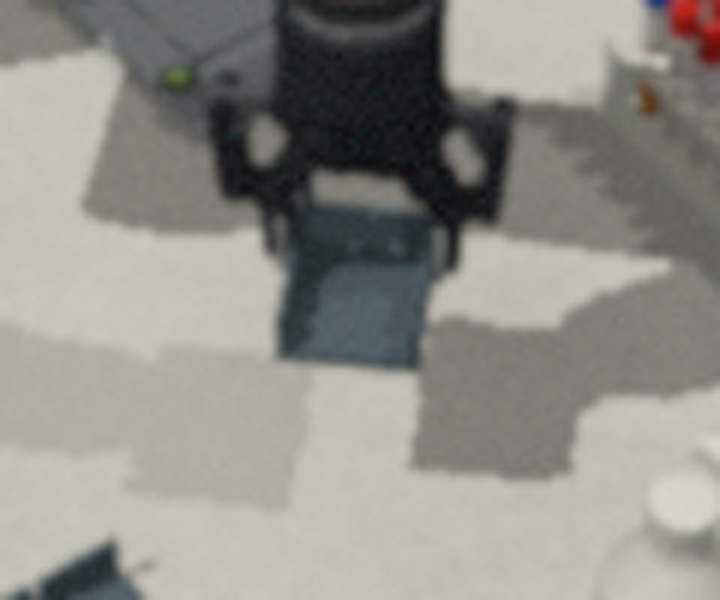

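```bash
python3 - <<'E'
from h import *
S=lambda x,y:(270+(x+.5)/6-.5,190+(y+.5)/6-.5)
st=bot.state();print(st["tool_pos"],st["tcp_rot"])
z=st["tool_pos"][2]-.004
W=np.array([ray("side",*S(*p),z)[:2] for p in((279,358),(417,369))]);print(W,np.linalg.norm(W[0]-W[1]))
m=W.mean(0)-st["tool_pos"][:2];R=st["tcp_rot"];print(m@R[:2,0],m@R[:2,1]); d=W[1]-W[0];print(np.degrees(np.arctan2(d[1],d[0])),np.degrees(np.arctan2(R[1,1],R[0,1])))
# same on bench before the grasp
W=np.array([ray("side",*S(*p),0)[:2] for p in((291,510),(425,526))]);print(W,W.mean(0)+.05*np.array([.477,.879]))
E
```

```text
[ 0.51557741 -0.28628686  0.12045351] [[-4.73902736e-01 -8.80554949e-01  6.25924756e-03]
 [-8.80577186e-01  4.73889736e-01 -3.51242350e-03]
 [ 1.26688719e-04 -7.17629771e-03 -9.99974242e-01]]
[[ 0.45898514 -0.32172392]
 [ 0.5148968  -0.35038856]] 0.06283132912458553
0.05739667183752249 0.0016307618526911934
-27.143178061208584 151.7121205453322
[[ 0.46382169 -0.31628502]
 [ 0.5205744  -0.34855736]] [ 0.51604804 -0.28847119]
```

Request:
drive_tool(commands=[0,0,-5.6,-3.7,1.6,0,0.5,0,0,-5.6,-3.8,1.25,0,0.5,0,0,-5.6,-3.9,0.85,0,0.5,0,0,-5.6,-4,0.5,0,0.5,0,0,-5.6,-4,0.1,0,0.5,0,0,-5.6,-4,-0.3,0,0.5,0,0,-5.6,-3.95,-0.7,0,0.5,0,0,-5.8,-3.85,-1.1,0,0.5])

```text
time_s: 11.35
tool_pos: [0.5397, 0.0358, 0.1134]
tcp_rot: [[0.291, -0.957, 0.0], [-0.957, -0.291, -0.0], [0.0, -0.0, -1.0]]
contact_force: [0.3, 0.5, -1.3]
width: 0.767
```

Request:
drive_tool(commands=[0,0,0,0,0,1,0.5,0,0,0,0,0,1,0.5,0,0,0,0,0,1,0.5,0,0,0,0,0,1,0.5,0,0,0,0,0,0,0.5,0,0,0,0,0,0,0.5,0,0,0,0,0,0,0.5,0,0,0,0,0,0,0.5])

```text
time_s: 12.35
tool_pos: [0.54, 0.0346, 0.0737]
tcp_rot: [[0.288, -0.958, 0.001], [-0.958, -0.288, 0.0], [0.0, -0.001, -1.0]]
contact_force: [0.0, -0.1, -1.7]
width: 0.768
```

```bash
python3 - <<'E'
from h import *
for i in range(3): print(bot.state()["tool_pos"])
for n in("side","top"): cv2.imwrite(f"pics/{n}4.png",bot.snapshot(n)[:,:,::-1])
t=cv2.imread("pics/top4.png");s=cv2.imread("pics/side4.png")
crop(s,250,120,350,220,6,"pics/c41.png")
crop(t,210,160,310,250,6,"pics/c42.png")
st=bot.state();print(st["tool_pos"],st["tcp_rot"],st["joint_positions"])
E
```

```text
[0.53999485 0.03459798 0.07367892]
[0.53999485 0.03459798 0.07367892]
[0.53999485 0.03459798 0.07367892]
[0.53991758 0.03462938 0.07355985] [[ 2.87672232e-01 -9.57728788e-01  5.06304907e-04]
 [-9.57728918e-01 -2.87672237e-01  6.42635364e-05]
 [ 8.41028265e-05 -5.03389686e-04 -9.99999870e-01]] [ 3.66883230e+00  1.15781254e+01 -1.71180554e+01  6.12746339e+01
  1.81820472e-03 -1.03049816e+02]
```

View pics/c41.png

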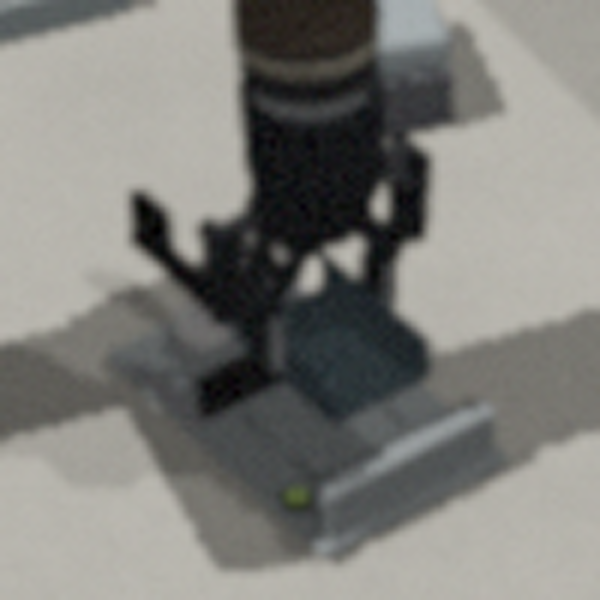

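View pics/c42.png

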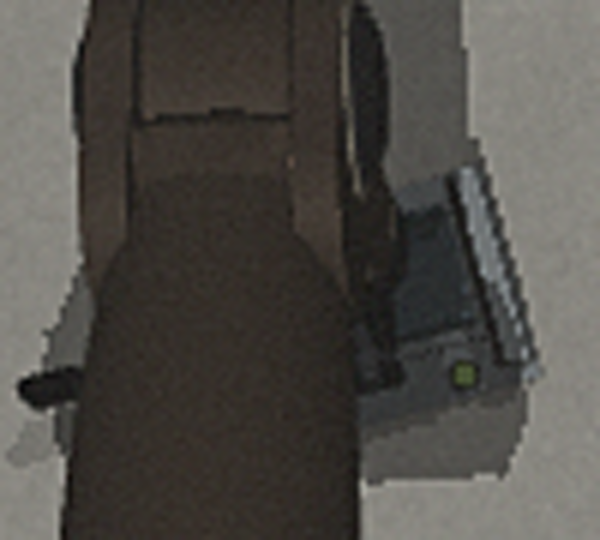

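```bash
python3 - <<'E'
from h import *
S=lambda x,y:(250+(x+.5)/6-.5,120+(y+.5)/6-.5)
T=lambda x,y:(210+(x+.5)/6-.5,160+(y+.5)/6-.5)
yaw=np.radians(-73.3);ex=np.array([np.cos(yaw),np.sin(yaw)]);ey=np.array([-ex[1],ex[0]]);o=np.array([.5425,.0263])
f=lambda p:np.round([(p[:2]-o)@ex,(p[:2]-o)@ey],4)
print("tcp",f(bot.state()["tool_pos"]))
for p in((340,419),(428,367)): print("side near end",f(ray("side",*S(*p),.0696)))
for p in((443,205),(480,320)): print("top end z.098/.07",f(ray("top",*T(*p),.098)),f(ray("top",*T(*p),.07)))
E
```

```text
tcp [-0.0087 -0.0001]
side near end [ 0.0433 -0.0265]
side near end [0.0371 0.0378]
top end z.098/.07 [0.0454 0.0291] [0.0446 0.0353]
top end z.098/.07 [ 0.0489 -0.038 ] [ 0.0481 -0.0331]
```

Request:
drive_tool(commands=[0,0,0,0.1,0,0.5,0.5,0,0,0,0,0,1,0.5,0,0,0,0,0,1,0.5,0,0,0,0,0,1,0.5,0,0,0,0,0,1,0.5,0,0,0,0,0,0.5,0.5,0,0,0,0,0,0,0.5,0,0,0,0,0,0,0.5])

```text
time_s: 13.45
tool_pos: [0.5403, 0.0336, 0.0236]
tcp_rot: [[0.288, -0.958, 0.001], [-0.958, -0.288, 0.0], [0.0, -0.001, -1.0]]
contact_force: [-0.0, -0.5, -1.7]
width: 0.766
```

```bash
python3 - <<'E'
from h import *
for n in("side","top"): cv2.imwrite(f"pics/{n}5.png",bot.snapshot(n)[:,:,::-1])
t=cv2.imread("pics/top5.png");s=cv2.imread("pics/side5.png")
a=cv2.resize(t[170:240,225:305],(400,350),interpolation=2);b=cv2.resize(s[150:220,265:345],(400,350),interpolation=2);cv2.imwrite("pics/j5.png",np.hstack([a,b]))
st=bot.state();print(st["tool_pos"],st["contact_force"])
E
```

```text
[0.54038115 0.0336372  0.02374231] [ 0.52902117 -1.01571811 -2.23571117]
```

View pics/j5.png

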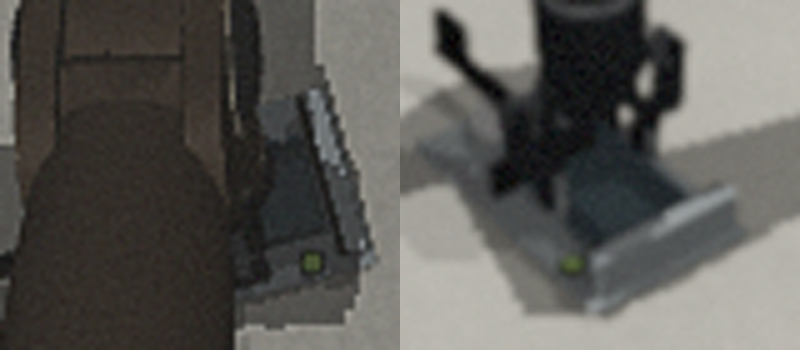

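Request:
drive_tool(commands=[0,0,0,0,0,0.2,0.5,0,0,0,0,0,0.2,0.5,0,0,0,0,0,0.1,0.5,0,0,0,0,0,0.1,0.5,0,0,0,0,0,0,0.5,0,0,0,0,0,0,0.5,0,0,0,0,0,0,0.5,0,0,0,0,0,0,0.5])

```text
time_s: 14.55
tool_pos: [0.5401, 0.0336, 0.0173]
tcp_rot: [[0.288, -0.958, 0.0], [-0.958, -0.288, -0.0], [0.0, -0.0, -1.0]]
contact_force: [-0.3, 0.4, -0.8]
width: 0.766
```

Request:
drive_tool(commands=[0,0,0,0,0,0.05,0.5,0,0,0,0,0,0.05,0.5,0,0,0,0,0,0.05,0.5,0,0,0,0,0,0,0.5,0,0,0,0,0,0,0.5,0,0,0,0,0,0,0.5,0,0,0,0,0,0,0.5,0,0,0,0,0,0,0.5])

```text
time_s: 15.55
tool_pos: [0.54, 0.0336, 0.0158]
tcp_rot: [[0.288, -0.958, -0.0], [-0.958, -0.288, -0.0], [0.0, 0.0, -1.0]]
contact_force: [-0.6, 0.2, -0.5]
width: 0.767
```

Request:
drive_tool(commands=[0,0,0,0,0,0.05,0.5,0,0,0,0,0,0.05,0.5,0,0,0,0,0,0,0.5,0,0,0,0,0,0,0.5,0,0,0,0,0,0,0.5,0,0,0,0,0,0,0.5,0,0,0,0,0,0,0.5,0,0,0,0,0,0,0.5])

```text
time_s: 16.55
tool_pos: [0.54, 0.0336, 0.0158]
tcp_rot: [[0.288, -0.958, 0.001], [-0.958, -0.288, 0.0], [0.0, -0.001, -1.0]]
contact_force: [-3.3, -0.1, 7.3]
width: 0.763
```

Request:
drive_tool(commands=[0,0,0,0,0,0,1,0,0,0,0,0,0,1,0,0,0,0,0,0,1,0,0,0,0,0,0,1,0,0,0,0,0,-2,1,0,0,0,0,0,-3,1,0,0,0,0,0,-4,1,0,0,0,0,0,-4,1])

```text
time_s: 17.55
tool_pos: [0.5398, 0.0336, 0.1458]
tcp_rot: [[0.288, -0.958, -0.0], [-0.958, -0.288, -0.0], [-0.0, 0.0, -1.0]]
contact_force: [0.6, 0.3, -0.1]
width: 1.0
```

```bash
python3 - <<'E'
from h import *
for n in("side","top"): cv2.imwrite(f"pics/{n}6.png",bot.snapshot(n)[:,:,::-1])
t=cv2.imread("pics/top6.png");s=cv2.imread("pics/side6.png")
a=cv2.resize(t[170:240,225:305],(400,350),interpolation=2);b=cv2.resize(s[150:220,265:345],(400,350),interpolation=2);cv2.imwrite("pics/j6.png",np.hstack([a,b]))
st=bot.state();print(st["tool_pos"],st["tcp_rot"],st["contact_force"])
E
```

```text
[0.54244588 0.0337515  0.14952984] [[ 2.87644460e-01 -9.57707670e-01  7.52883273e-03]
 [-9.57735766e-01 -2.87649020e-01  4.93326310e-04]
 [ 1.69319897e-03 -7.35253497e-03 -9.99971536e-01]] [ 0.02946906 -0.22090906 -0.28260219]
```

View pics/j6.png

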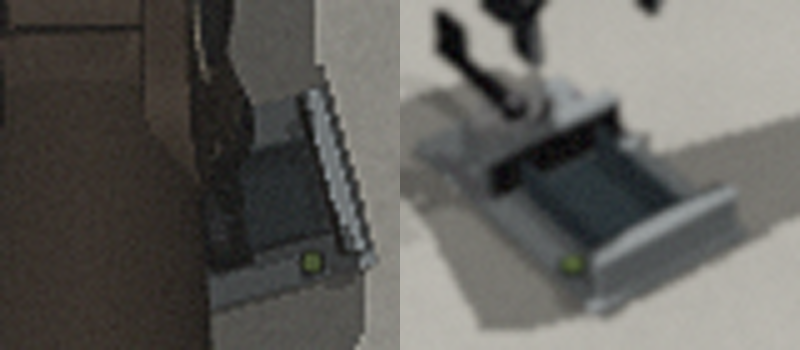

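Request:
drive_tool(commands=[0,0,0,-4.6,0,0,0.8,0,0,0,-4.6,0,0,0.8,0,0,0,-4.6,0,0,0.8,0,0,0,-4.6,0,1,0.8,0,0,0,0,0,3,0.7,0,0,0,0,0,3,0.6,0,0,0,0,0,3,0.6,0,0,0,0,0,0,0.6])

```text
time_s: 18.65
tool_pos: [0.485, 0.209, 0.0421]
tcp_rot: [[0.288, -0.958, -0.005], [-0.958, -0.288, -0.002], [0.001, 0.005, -1.0]]
contact_force: [-0.6, 0.5, 0.1]
width: 0.599
```

```bash
python3 - <<'E'
from h import *
for n in("side","top"): cv2.imwrite(f"pics/{n}7.png",bot.snapshot(n)[:,:,::-1])
t=cv2.imread("pics/top7.png");s=cv2.imread("pics/side7.png")
a=cv2.resize(t[170:240,205:285],(400,350),interpolation=2);b=cv2.resize(s[125:215,250:350],(400,360),interpolation=2)[:350];cv2.imwrite("pics/j7.png",np.hstack([a,b]))
st=bot.state();print(st["tool_pos"],st["joint_positions"],st["contact_force"])
E
```

```text
[0.48712147 0.20979991 0.04509541] [ 2.33012733e+01  1.16211764e+01 -2.08654083e+01  5.75334448e+01
 -1.02140697e-04 -8.34113864e+01] [ 0.17089028 -0.63354459  0.01105523]
```

View pics/j7.png

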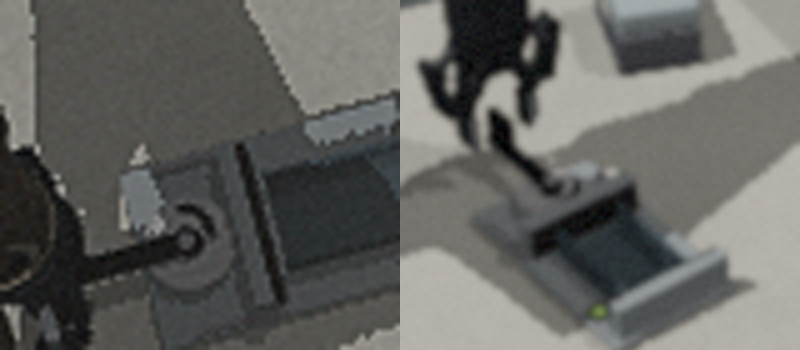

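Request:
drive_tool(commands=[0,0,0,0,0,0,0,0,0,0,0,0,0,0,0,0,0,0,0,0,0,0,0,0,0,0,0,0,0,0,0,0,0,0,0,0,0,0,0,0,0,0,0,0,0,0,0,0,0,0,0,0,0,0,0,0], force=60)

```text
time_s: 19.75
tool_pos: [0.4878, 0.2101, 0.046]
tcp_rot: [[0.288, -0.958, 0.002], [-0.958, -0.288, 0.001], [-0.0, -0.002, -1.0]]
contact_force: [-0.6, -0.1, 6.9]
width: 0.122
```

Request:
drive_tool(commands=[0,0,8,0.08,-1.11,0,0,0,0,8,0.08,-1.11,0,0,0,0,8,0.08,-1.11,0,0,0,0,8,0.08,-1.11,0,0,0,0,8,0.08,-1.11,0,0,0,0,8,0.08,-1.11,0,0,0,0,8,0.08,-1.11,0,0,0,0,8,0.08,-1.11,0,0])

```text
time_s: 20.75
tool_pos: [0.5695, 0.1882, 0.046]
tcp_rot: [[-0.737, -0.676, 0.002], [-0.676, 0.737, 0.002], [-0.003, 0.0, -1.0]]
contact_force: [-1.7, 1.9, 7.5]
width: 0.125
```

Request:
drive_tool(commands=[0,0,5,0.03,-0.7,0,0,0,0,5,0.03,-0.7,0,0,0,0,5,0.03,-0.7,0,0,0,0,5,0.03,-0.7,0,0,0,0,5,0.03,-0.7,0,0,0,0,0,0,0,0,0,0,0,0,0,0,0,0,0,0,0,0,0,0,0])

```text
time_s: 21.75
tool_pos: [0.5869, 0.1581, 0.046]
tcp_rot: [[-0.953, -0.304, 0.002], [-0.304, 0.953, 0.002], [-0.002, 0.001, -1.0]]
contact_force: [-0.8, 2.6, 5.4]
width: 0.127
```

Request:
drive_tool(commands=[0,0,1,0,-0.15,0,0,0,0,0,0,-0.1,0,0,0,0,0,0,-0.1,0,0,0,0,0,0,0,0,0,0,0,0,0,0,0,0,0,0,0,0,0,0,0,0,0,0,0,0,0,0,0,0,0,0,0,0,0])

```text
time_s: 22.75
tool_pos: [0.587, 0.1578, 0.046]
tcp_rot: [[-0.957, -0.291, 0.0], [-0.29, 0.957, 0.008], [-0.002, 0.007, -1.0]]
contact_force: [-4.1, 12.6, 5.3]
width: 0.126
```

Request:
drive_tool(commands=[0,0,0,0,0.2,0,0.6,0,0,0,0,0,0,0.6,0,0,0,0,0,0,0.6,0,0,0,0,0,0,0.6,0,0,0,0,0,-4,0.6,0,0,0,0,0,-5,0.6,0,0,0,0,0,-5,0.6,0,0,0,0,0,-3,0.6])

```text
time_s: 23.75
tool_pos: [0.5873, 0.1558, 0.2178]
tcp_rot: [[-0.958, -0.287, 0.003], [-0.287, 0.958, 0.001], [-0.003, -0.0, -1.0]]
contact_force: [0.8, -0.2, -0.1]
width: 0.602
```

Request:
drive_tool(commands=[0,0,0,0,5,0,0.6,0,0,0,0,5,0,0.6,0,0,0,0,5,0,0.6,0,0,0,0,5,0,0.6,0,0,0,0,4,0,0.6,0,0,0,0,0,0,0.6,0,0,0,0,0,0,0.6,0,0,0,0,0,0,0.6])

```text
time_s: 24.75
tool_pos: [0.5181, 0.3846, 0.2149]
tcp_rot: [[-0.958, -0.286, 0.0], [-0.286, 0.958, -0.0], [-0.0, -0.0, -1.0]]
contact_force: [0.2, -0.0, -0.5]
width: 0.599
```

```bash
python3 - <<'E'
from h import *
for n in("side","top"): cv2.imwrite(f"pics/{n}8.png",bot.snapshot(n)[:,:,::-1])
t=cv2.imread("pics/top8.png");s=cv2.imread("pics/side8.png")
a=cv2.resize(t[170:240,225:305],(400,350),interpolation=2);b=cv2.resize(s[135:215,260:350],(400,356),interpolation=2)[:350];cv2.imwrite("pics/j8.png",np.hstack([a,b]))
st=bot.state();print(st["tool_pos"],st["contact_force"])
E
```

```text
[0.51807979 0.38470406 0.21501353] [-0.16753837 -0.80645635 -0.26070147]
```

View pics/j8.png

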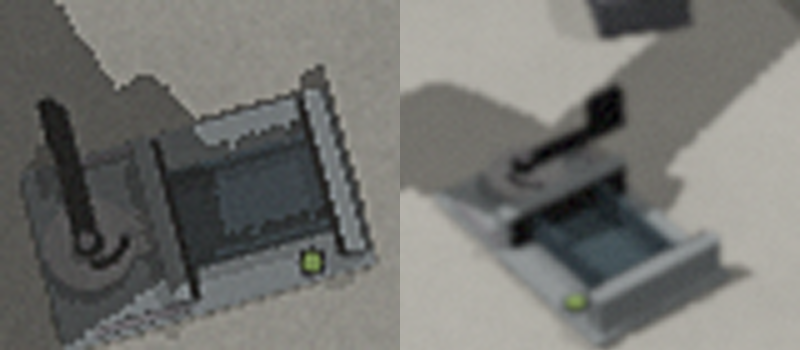

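View pics/top8.png

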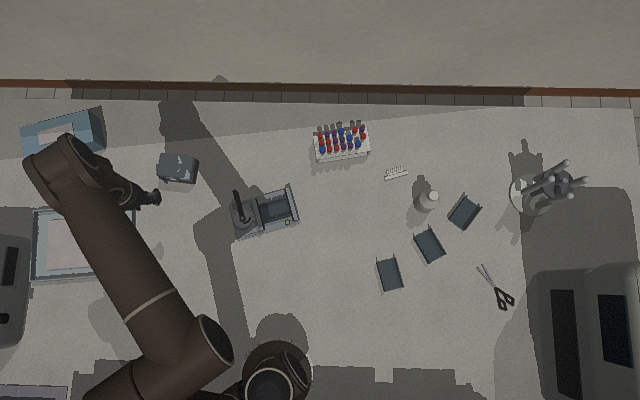

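```bash
python3 - <<'E'
from h import *
T=lambda x,y:(225+(x+.5)/5-.5,170+(y+.5)/5-.5)
p=np.array([.5104,.1335])
for q,z in(((48,105),.067),((68,182),.039)):
    d=ray("top",*T(*q),z)[:2]-p;print(np.degrees(np.arctan2(d[1],d[0]))-16.7,np.linalg.norm(d))
yaw=np.radians(-73.3);ex=np.array([np.cos(yaw),np.sin(yaw)]);ey=np.array([-ex[1],ex[0]]);o=np.array([.5425,.0263])
for q in((170,175),(308,137),(195,260),(333,225)):
    w=ray("top",*T(*q),.035)[:2]-o;print(q,w@ex,w@ey)
for q in((158,150),(193,290),(305,115),(345,245)):
    w=ray("top",*T(*q),.044)[:2]-o;print("gasket",q,w@ex,w@ey)
E
```

```text
0.5686877324671187 0.09062170583394756
5.4207314947563 0.04215705170272098
(170, 175) -0.047881108272299806 0.029040415270935156
(308, 137) 0.049862742393577665 0.029523704869328166
(195, 260) -0.04555214583267275 -0.03241330765743072
(333, 225) 0.050922347706393534 -0.034076917178414524
gasket (158, 150) -0.05078789302508656 0.04611042382299496
gasket (193, 290) -0.05095252397465116 -0.053350082783005126
gasket (305, 115) 0.051974536288792714 0.042971491592119535
gasket (345, 245) 0.055502892057382014 -0.050964554203449065
```

```bash
python3 - <<'E'
from workcell import bot
print(bot.finish_job())
E
```

```text
the job is handed in; nothing more can be done
None
```

The gel tray is clamped in the stand and the job is handed in, at about 25 s of the 72 s allowed. No verdict came back, so what follows rests on my own checks.

**What I did:**
- I swung the cam lever to its open stop.
- Of the four look-alike trays, I took the one farthest to the robot's left, at pixel (367, 221) in the top view.
- I lowered it until the bed pushed back with about 7 N, released it there, and turned the lever back.

**Last checks:**
- **Lever:** at the end of the turn, pushing further raised the force to about 13 N with no movement, so I took it to be at its locked stop. The picture gives about 0.5° from the tab and 5.4° from the lever arm. The two disagree, but both are within the 0.15 rad limit.
- **Tray position:** it touches both gaskets, with its centre about 1 mm off lengthwise and 2 mm off sideways. It looks flat and square.
- **Bystanders:** none was touched. The rack, bottle and comb look unmoved in the last picture; I did not measure them or check the tip box separately.
- **Robot:** it stands clear and touches nothing.

**Not measured directly:** the clamp force on the tray. I infer it from the lever being at its stop with the tray against both gaskets. Before I lowered the tray, the two views disagreed by about 6 mm on where its end was. That was about the limit of the 9 mm gap, but it seated without catching.

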